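# Seat the filter cell in the countertop fume extractor

## Robot

A 6-joint arm with a two-finger parallel gripper is mounted at the origin on the work surface. World frame = base frame: x ahead of the robot, y to its left, z up, the work surface at z = 0. Lengths are in m, angles in degrees, forces in N, time in s.
With the tool pointing down it reaches from about 0.25 to 0.725 m from the base axis. Payload 9.7 kg.
Tool frame: the origin (TCP) lies midway between the tips of the shut fingers; the grasp point (between the pads) lies 19 mm behind it (bot.hold_point_z is the distance from the TCP to the grasp point, in m); z points along the fingers, y is the line along which they close (so a half turn about z gives the same grasp; the last joint's range is limited). The gripper opens to 85 mm and grips with 20 to 120 N. Pads are 22 mm wide; open, the fingers measure 114 mm over their backs; the gripper's body (76 mm by 85 mm) begins 54 mm behind the grasp point. The pads swing forward as they close: fully open they stand 13 mm farther back than shut.
Start: joints at [-73.339, 4.979, 10.078, 95.1, 0, 90], TCP at [0.158, -0.527, 0.231] pointing down, gripper open.
Joint ranges: [-179.16, 179.16], [-48.56, 103.87], [-65.8, 70.77], [-126.05, 130.52], [-82.76, 87.17], [-180, 180]. Speed limits (degrees/s): [127.2, 127.2, 147.25, 180, 180, 180].

## Interface

Orientations are given as [roll, pitch, yaw] about the fixed x, y, z axes, in that order (R = Rz(yaw) Ry(pitch) Rx(roll)).
In Python, from workcell import bot gives the robot as it stands.
- The arm moves only by the tool play_rows, never from a script. Its argument "steps" is a list that holds one entry, the list of rows, each a list of 4 numbers: the shift along the tool's x, y, z in m, then the turn about the tool's z in rad. In form: [[[tx, ty, tz, yaw], ...]]. A call has exactly 5 rows; each row shifts and turns the commanded pose from where the row before left it, along the tool's axes as they then stand; what a row does not reach is not made up. A row lasts 1/12 s, in which the tool goes at most 41.7 mm and 7.16 degrees, less where a joint would pass 70% of its speed; a pose out of reach is approached as far as the arm can. A call is refused whole if a number of a shift passes 0.0417 or a number of a turn 0.125, either way. A call with a gripper value outside its range is refused whole. "gripper" is the finger opening in m, from 0 to 0.0854, set as the call begins (left out, the last holds). The fingers move at their own pace and stop on an object; "squeeze" is the grip in N (left out, the last holds). Time passes only in rows, so rows that do not move let the fingers close, or fill a call up. It gives the time, the measured TCP pose, the force, the opening and the grip force at its end, in the units of the state.
- bot.get_obs(): the state, without advancing time (a new reading comes with each control period).
- bot.camera(name): name is "scene" or "side" or "wrist"; returns a dict with "img" (420x560x3 uint8, blue, green, red), "vfov" (degrees; the focal length in pixels is half the picture's height over the tangent of half this angle, whatever the lens; pixels are square), "cx", "cy" (the principal point, pixels), "xyz" and "attitude" of the camera in the world. Camera axes: x right, y down, z forward; pixel columns grow to the right and rows downward; lengths in m; the calibration is good to about 2 mm. The wrist camera is an equidistant fisheye: a pixel r from the principal point sees the ray r / f radians off the axis. A picture is of the moment at which its call begins. There is no depth.
- bot.job_done(): hands the job in; it is judged then, once.
The state is a dict: "time": time; "q": joint angles; "qd": joint speeds; "joint_efforts": joint torques, N m; "ee_pos": TCP position; "tcp_rot": TCP orientation; "wrist_force": force on the tool from outside, world axes, zero at the start; "torque": the same for the moment, N m; "opening": finger opening in m; "grasp_force": force on a finger pad.
Only numpy, scipy, OpenCV 4.12 (cv2) and the standard library are available. Lean on these libraries where they do the work, as an engineer would, in place of code of your own. Each camera call takes 0.05 s, during which the arm holds its last target. There are 200 camera calls.

## Task

The washed filter cell is dry: lift it out of the drying rack (it has a blue tab to hold it by) and slide it down the two guide channels of the fume extractor until it rests on its spring contacts and let go, feeling your way in without forcing it and without dropping it. Then swing the two red levers inwards and all the way down, so that they, not your hand, press the cell fully home and level. Be gentle with cell and levers, leave everything else on the ledge where it is, and let go of everything at the end.

Things in the scene. Friction and masses are not known exactly. Their poses are not given: they have to be found in the camera images.
- cell_grip (a point): Centre of the blue grip tab of the filter cell: tab 14 thick (x), 34 long (y), 26 high, on the middle of the cell's top edge, 103 mm above its underside (z up). The cell stands upright in a slot of the drying rack between steel dowels that end 64 mm above the ledge, 2 mm play per side.
- cell_foot (a point): Centre of the cell's underside, axes as cell_grip. Cell: aluminium frame with dark slats, 14 thick (x), 160 wide (y), 90 high without tab, 0.27 to 0.47 kg; its lowest 3 mm are 1.5 mm thinner per side. Starts 14 mm above the ledge. It may go in either way round.
- extractor: Countertop fume extractor, fixed. Origin on the ledge, nominally under the middle of the cell's place; y along the cell's width, x across its thickness, z up; fan box on the -x side from x = -34, 95 high. Its guide insert fits loosely: the channels' middle is off this origin by up to 5 mm in x, 1 mm in y, and turned by up to 0.06 rad about z; fixed, not reported, to be felt.
- mouth (a point): Nominal middle between the channel mouths, 117 mm above the ledge (before the insert's offset and turn). The black channels face each other at y = +-77, each takes 8 mm of the cell's side edge with 1 mm play per side in x, 2 mm in y. Their top 15 mm flare, in x from 16 to 34 mm wide, in y 3 mm more. Over 30 N summed over the contacts (some 15 N at the hand) bends them.
- home (a point): Nominal middle of the cell's underside when fully home, 30.5 mm above the ledge; the top edge is then at 120.5. Lowered by hand, the cell comes to rest with its underside at 35 mm on two sprung contacts (y = +-62), which carry its weight without yielding, take 16 N in all to start moving and 28 N to reach home: the levers' work, not the hand's.
- lever_l (a joint): Red lever on the extractor's +y side, rad: 0 open (leaning outwards, 60 deg above level), 2.007 closed (lying inwards over the cell, 5 deg above level, hard stop). Starts at 0 to 0.15; the cell passes it. Stiff hinge, stays where left: 5 to 6 N across its tip, some 9 N over the last 0.25 rad, as its nose presses that end of the cell down. Over 30 N bends it.
- lever_r (a joint): The same for the red lever on the extractor's -y side, mirrored.
- lever_l_tip (a point): Point on the centre line of lever_l, 60 mm from its hinge (paddle 65 long, 14 to 18 wide in x, 6 to 8 thick). The hinge runs along the extractor's x at y = +93, 135 mm above the ledge. Can be pushed inwards from outside at the tip, then pressed down from above.
- lever_r_tip (a point): Point on the centre line of lever_r, 60 mm from its hinge, which is at y = -93, 135 mm above the ledge.
- rack: Wooden drying rack, fixed, 200 (x) x 150 (y), base 14 high; origin under its middle. The cell stands in the slot at x = +55, its width along y, the pan lid in the slot at x = -55.
- pan_lid: Steel pan lid, 160 across, standing on edge in the rack, up to 180 mm above the ledge; origin at its lowest point. Leave alone.
- bowls: Stack of three ceramic bowls, 148 across, 96 high; origin under its middle. Leave alone.
- funnel: Yellow plastic funnel, mouth down, 112 across, 115 high; origin under its middle. Leave alone.
- spoon: Wooden spoon lying flat, 260 long, along its x. Leave alone.
- canister: Closed aluminium tea canister, 84 across, 125 high; origin under its middle. Leave alone.
- salt_jar: White salt jar with wooden lid, 56 across, 85 high; origin under its middle. Leave alone.
Things that resemble listed ones, but are neither listed nor needed, are in the scene too. There is more than one size of the part that bears cell_grip; the job needs the largest.

How it is judged:
By the outcome, as a careful person would: the job done as asked, in the order asked, and still so for the second after the job is handed in, with the robot touching nothing.
It also fails if it takes over 72 s, if anything falls off the work surface, if the arm or the gripper's body presses on something with over 40 N, if the wrist force passes 120 N, or if a joint passes its speed limit or range.

## Working session

There is one attempt and no reset: what is moved stays moved. The work goes in short steps, Python scripts to look and compute and a tool call to move; the robot and the scene stay as the last step left them, time stands still between calls to the robot, and variables do not carry over. Pictures are saved under pics/ and viewed, at most 11 in all, crops included, and the job is handed in when it is done.

Besides the shell and the picture viewer there is one more tool, called after "Request:" as name(argument=value, ...), one argument or row to a line, values as JSON. play_rows: Moves the arm, as the interface text tells. Its arguments: {"type":"object","properties":{"steps":{"type":"array","items":{"type":"array","items":{"type":"array","items":{"type":"number"}}}},"gripper":{"type":"number"},"squeeze":{"type":"number"}},"required":["steps"]}

```bash
mkdir -p pics; ls
cat > h.py <<'E'
import numpy as np, cv2
from workcell import bot
from scipy.spatial.transform import Rotation as R
def cam(n):
    c=bot.camera(n); return c
def rot(c):
    a=np.array(c['attitude'],float)
    return a if a.shape==(3,3) else R.from_euler('xyz',a,degrees=True).as_matrix()
def ray(c,u,v,fish=False):
    f=210/np.tan(np.radians(c['vfov']/2)); x,y=u-c['cx'],v-c['cy']
    if fish:
        r=np.hypot(x,y);t=r/f; d=np.array([x/r*np.sin(t),y/r*np.sin(t),np.cos(t)])
    else:
        d=np.array([x/f,y/f,1]); d/=np.linalg.norm(d)
    return np.array(c['xyz']),rot(c)@d
def onz(c,u,v,z,fish=False):
    o,d=ray(c,u,v,fish); return (o+d*(z-o[2])/d[2]).round(4)
def tri(*rs):
    A=0;b=0
    for o,d in rs:
        P=np.eye(3)-np.outer(d,d);A=A+P;b=b+P@o
    x=np.linalg.solve(A,b); return x.round(4),[round(float(np.linalg.norm((np.eye(3)-np.outer(d,d))@(x-o))),4) for o,d in rs]
def proj(c,p,fish=False):
    f=210/np.tan(np.radians(c['vfov']/2)); q=rot(c).T@(np.array(p)-np.array(c['xyz']))
    if fish:
        r=np.hypot(q[0],q[1]);t=np.arctan2(r,q[2]); return np.array([c['cx']+f*t*q[0]/r,c['cy']+f*t*q[1]/r]).round(1)
    return np.array([c['cx']+f*q[0]/q[2],c['cy']+f*q[1]/q[2]]).round(1)
E
python3 - <<'E'
from h import *
import pickle
d={}
for n in ['scene','side','wrist']:
    c=cam(n);d[n]=c
    print(n,{k:v for k,v in c.items() if k!='img'})
pickle.dump(d,open('c0.pkl','wb'))
a=cv2.resize(d['scene']['img'],(800,600));cv2.imwrite('pics/scene.png',a)
a=cv2.resize(d['side']['img'],(800,600));cv2.imwrite('pics/side.png',a)
print(bot.get_obs())
E
```

```text
pics
scene {'vfov': 47.742862941265805, 'cx': 284.0070125601734, 'cy': 208.08209492207936, 'xyz': array([ 1.37382687, -0.15306976,  1.06555062]), 'attitude': array([-138.54145814,    0.31110438,   73.63287274])}
side {'vfov': 49.38654948284964, 'cx': 277.78932905865895, 'cy': 213.65663566322377, 'xyz': array([ 0.379143  , -0.75824852,  1.10208349]), 'attitude': array([-138.01418744,   -1.00564557,  -10.62559776])}
wrist {'vfov': 65.70646984690485, 'cx': 281.5443596313067, 'cy': 209.79696310520205, 'xyz': array([ 0.2208775 , -0.50696481,  0.37376321]), 'attitude': array([ 1.64667610e+02,  8.94123567e-02, -7.34371358e+01])}
{'time': 0.15, 'q': array([-7.33392999e+01,  5.00397208e+00,  1.00468058e+01,  9.50994222e+01,
        2.78398303e-04,  8.99998620e+01]), 'qd': array([-0.01742411, -0.02508893,  0.08205151,  0.02144243,  0.10517669,
       -0.0748843 ]), 'joint_efforts': array([-8.48062245e-04, -5.20763218e+01,  4.65042937e+01,  1.39435221e-02,
        1.49554813e-05,  1.62459742e-05]), 'ee_pos': array([ 0.15764173, -0.52675486,  0.23076209]), 'tcp_rot': array([-1.79943411e+02, -2.78534428e-04,  1.66608378e+01]), 'wrist_force': array([-0.76760473,  0.55471129,  0.11794244]), 'torque': array([ 0.05109888, -0.00229042,  0.01559906]), 'grasp_force': 0.0, 'opening': 0.08556467982805264}
```

View pics/scene.png

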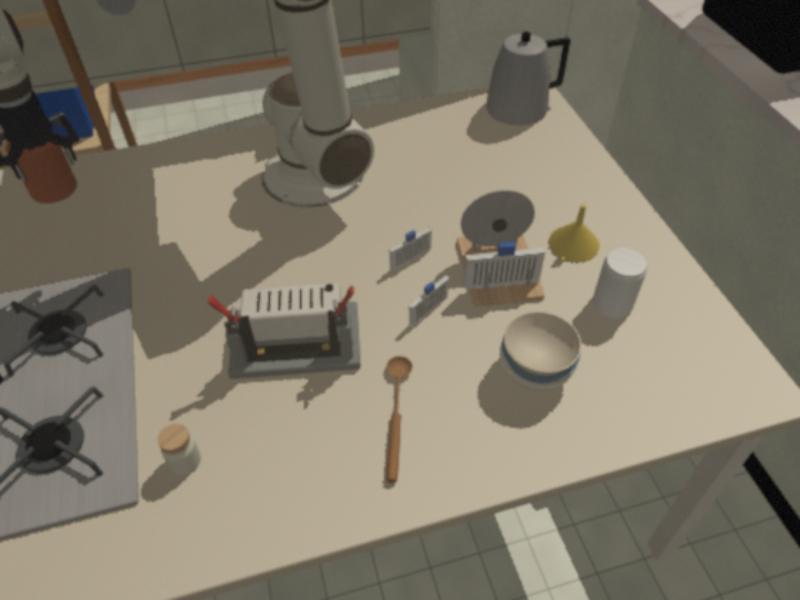

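View pics/side.png

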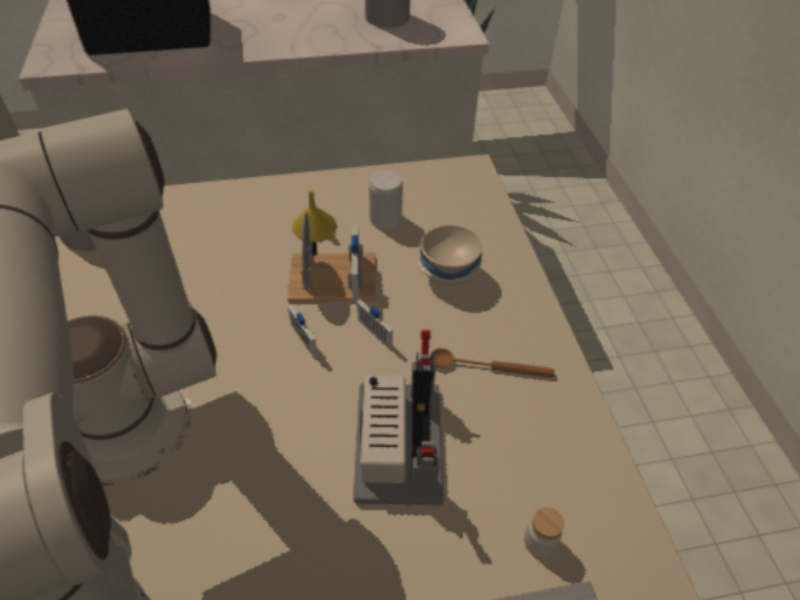

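Three blue-tabbed cells in the scene picture: (507,248) in the rack, and small ones at (411,236) and (430,288) standing on the ledge. The rack one is the widest and stands in the rack slot, so it fits. The extractor is at about (295,330), levers at (225,308) and (345,300). I'll confirm in an enlarged crop.

Run:
```python
from h import *
import pickle
d=pickle.load(open('c0.pkl','rb'))
def crop(n,x,y,w,h,s): return cv2.resize(d[n]['img'][y:y+h,x:x+w],None,fx=s,fy=s,interpolation=cv2.INTER_CUBIC)
# each 100x75 *4 = 400x300
T=np.vstack([np.hstack([crop('scene',310,160,100,75,4),crop('side',195,150,100,75,4)]),
 np.hstack([crop('scene',140,190,125,94,3.2)[:300,:400],crop('side',225,225,125,94,3.2)[:300,:400]])])
cv2.imwrite('pics/crops.png',T)
```

```text
(no output)
```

View pics/crops.png

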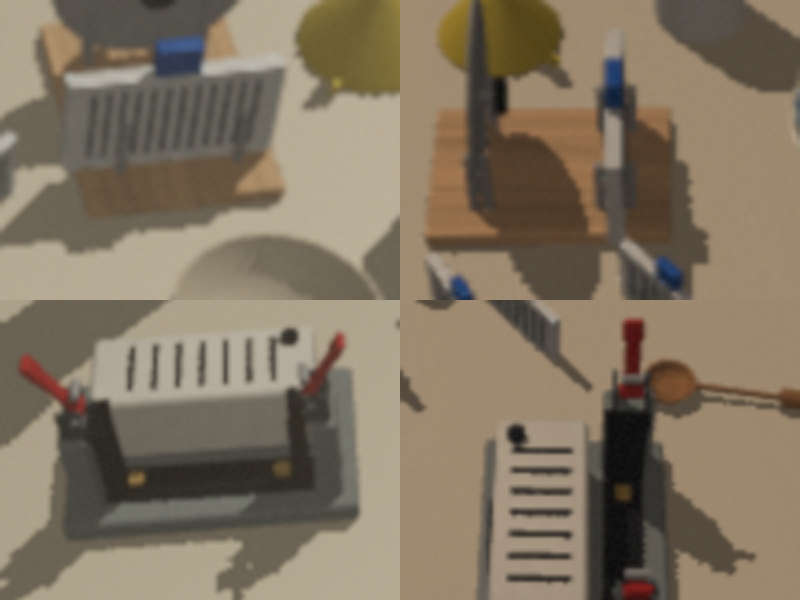

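The top crops confirm it: the full-width cell stands in the rack's right slot with its tab centre at (180,55) in scene and (613,80) in side. In the bottom crops, the spring contacts are at (136,479) and (282,468), and the lever tips are at (28,365) and (340,340).

Run:
```python
from h import *
import pickle
d=pickle.load(open('c0.pkl','rb'));S,D=d['scene'],d['side']
a=lambda x,y:(310+x/4,160+y/4)
b=lambda x,y:(195+(x-400)/4,150+y/4)
e=lambda x,y:(140+x/3.2,190+(y-300)/3.2)
g=lambda x,y:(225+(x-400)/3.2,225+(y-300)/3.2)
print('tabtop',onz(S,*a(180,41),.130),onz(D,*b(613,68),.130),tri(ray(S,*a(180,41)),ray(D,*b(613,68))))
print('cell top ends scene',onz(S,*a(67,76),.104),onz(S,*a(284,62),.104),'side far',onz(D,*b(613,33),.104),onz(D,*b(614,128),.104))
print('rack corners side',onz(D,*b(440,108),.014),onz(D,*b(670,108),.014),onz(D,*b(427,236),.014),onz(D,*b(672,236),.014))
print('contacts',onz(S,*e(136,479),.035),onz(S,*e(282,468),.035),onz(D,*g(623,491),.035))
print('tips',[onz(S,*e(*p),.19) for p in [(28,365),(340,340)]],onz(D,*g(632,328),.19))
print('base corners',[onz(S,*e(*p),.012) for p in [(68,533),(357,512),(350,370)]])
print('hinge',[onz(S,*e(*p),.135) for p in [(78,408),(312,390)]],'chan tops side',onz(D,*g(627,400),.117))
print('box top corners',[onz(S,*e(*p),.095) for p in [(96,345),(310,328),(108,402),(298,392)]],[onz(D,*g(*p),.095) for p in [(500,423),(587,425)]])
```

```text
tabtop [0.4999 0.3074 0.13  ] [0.502  0.3085 0.13  ] (array([0.5017, 0.3065, 0.1319]), [0.0, 0.0])
cell top ends scene [0.4859 0.2295 0.104 ] [0.5173 0.3836 0.104 ] side far [0.5113 0.3793 0.104 ] [0.4962 0.268  0.104 ]
rack corners side [0.3628 0.4099 0.014 ] [0.5579 0.3771 0.014 ] [0.3406 0.262  0.014 ] [0.5351 0.2288 0.014 ]
contacts [ 0.5513 -0.2041  0.035 ] [ 0.5752 -0.0831  0.035 ] [ 0.572  -0.0848  0.035 ]
tips [array([ 0.5422, -0.2601,  0.19  ]), array([ 0.5856, -0.0245,  0.19  ])] [ 0.5836 -0.0317  0.19  ]
base corners [array([ 0.5732, -0.2685,  0.012 ]), array([ 0.6216, -0.0301,  0.012 ]), array([0.4643, 0.0019, 0.012 ])]
hinge [array([ 0.5474, -0.2332,  0.135 ]), array([ 0.5824, -0.0505,  0.135 ])] chan tops side [ 0.5793 -0.0491  0.117 ]
box top corners [array([ 0.4455, -0.2132,  0.095 ]), array([ 0.4789, -0.0323,  0.095 ]), array([ 0.5126, -0.2119,  0.095 ]), array([ 0.5472, -0.0578,  0.095 ])] [array([ 0.473 , -0.0384,  0.095 ]), array([ 0.5449, -0.0531,  0.095 ])]
```

Request:
play_rows(
  steps=[
    [[0,0,0,-0.112],[0,0,0,-0.112],[0,0,0,-0.112],[0,0,0,-0.112],[0,0,0,-0.112]],
  ],
  gripper=0.05,
)

```text
time: 0.57
ee_pos: [0.1577, -0.5268, 0.231]
tcp_rot: [-180.0, -0.0, 49.1]
wrist_force: [0.2, -0.1, 0.0]
opening: 0.0499
grasp_force: 0.0
```

Request:
play_rows(
  steps=[
    [[0,0,0,-0.112],[0,0,0,-0.112],[0,0,0,-0.112],[0,0,0,-0.112],[0,0,0,-0.112]],
  ],
)

```text
time: 0.98
ee_pos: [0.1577, -0.5268, 0.231]
tcp_rot: [-180.0, -0.0, 81.2]
wrist_force: [-0.7, 0.2, -0.5]
opening: 0.0504
grasp_force: 0.0
```

Request:
play_rows(
  steps=[
    [[0.02,0.004,-0.001,0],[0.035,0.008,-0.001,0],[0.035,0.008,-0.001,0],[0.035,0.008,-0.001,0],[0.035,0.008,-0.001,0]],
  ],
)

```text
time: 1.4
ee_pos: [0.2188, -0.3731, 0.2359]
tcp_rot: [-180.0, -0.0, 80.8]
wrist_force: [0.3, -0.5, 1.1]
opening: 0.0499
grasp_force: 0.0
```

Request:
play_rows(
  steps=[
    [[0.035,0.008,-0.001,0],[0.035,0.008,-0.001,0],[0.035,0.008,-0.001,0],[0.035,0.008,-0.001,0],[0.035,0.008,-0.001,0]],
  ],
)

```text
time: 1.82
ee_pos: [0.2861, -0.2067, 0.2413]
tcp_rot: [180.0, 0.0, 80.8]
wrist_force: [0.7, -0.1, -0.6]
opening: 0.0502
grasp_force: 0.0
```

Request:
play_rows(
  steps=[
    [[0.035,0.008,-0.001,0],[0.035,0.008,-0.001,0],[0.035,0.008,-0.001,0],[0.035,0.008,-0.001,0],[0.035,0.008,-0.001,0]],
  ],
)

```text
time: 2.23
ee_pos: [0.3536, -0.0401, 0.2464]
tcp_rot: [180.0, -0.0, 80.8]
wrist_force: [0.2, -1.1, -0.0]
opening: 0.0497
grasp_force: 0.0
```

Request:
play_rows(
  steps=[
    [[0.035,0.008,-0.001,0],[0.035,0.008,-0.001,0],[0.035,0.008,-0.001,0],[0.035,0.008,-0.001,0],[0.035,0.008,-0.001,0]],
  ],
)

```text
time: 2.65
ee_pos: [0.421, 0.1265, 0.2512]
tcp_rot: [180.0, 0.0, 80.9]
wrist_force: [1.1, -1.8, 0.0]
opening: 0.0501
grasp_force: 0.0
```

Request:
play_rows(
  steps=[
    [[0.035,0.008,-0.001,0],[0.035,0.008,-0.001,0],[0.035,0.008,-0.001,0],[0.03,0.006,-0.001,0],[0.01,0.002,0,0]],
  ],
)

```text
time: 3.07
ee_pos: [0.4762, 0.2659, 0.2539]
tcp_rot: [-179.9, 0.0, 81.0]
wrist_force: [0.2, 0.1, 0.1]
opening: 0.0496
grasp_force: 0.0
```

Run:
```python
from h import *
import pickle
c=cam('wrist');pickle.dump(c,open('c1.pkl','wb'))
cv2.imwrite('pics/w1.png',cv2.resize(c['img'],(800,600)))
o=bot.get_obs();print(o['time'],o['ee_pos'],o['tcp_rot'],o['q'],o['wrist_force'],o['opening'])
print(proj(c,(.502,.308,.130),True)/.7)
```

```text
3.1167 [0.47611599 0.26558408 0.25372351] [-1.79907059e+02  3.84902156e-02  8.09785753e+01] [2.91391829e+01 4.97894299e+00 1.25913755e+01 9.77092925e+01
 2.71613895e-02 1.28160616e+02] [-1.45508626 -0.64942853 -0.75720208] 0.0501892845741988
[437.14285714 213.42857143]
```

View pics/w1.png

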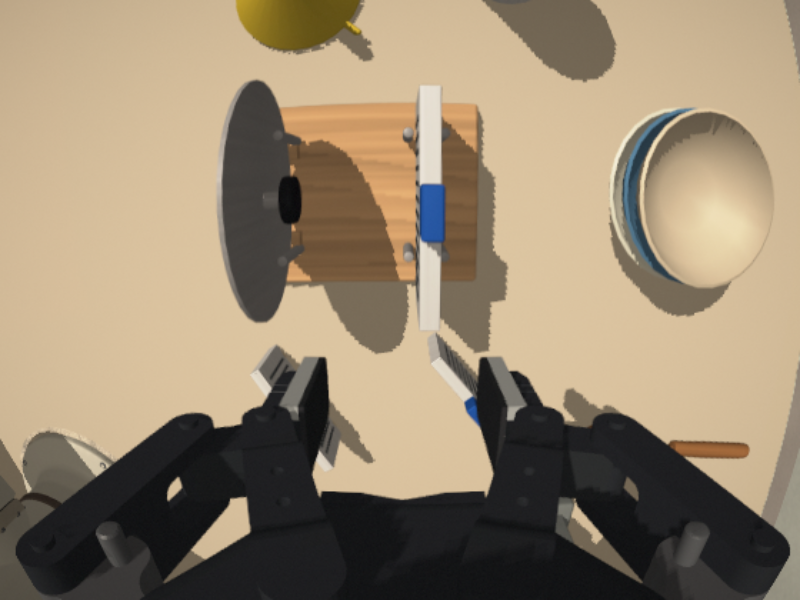

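The wrist view shows the tab top at (432,213), the cell's top edge running from (430,85) to (429,329), the lid clear to the left and the bowls to the right.

Run:
```python
from h import *
import pickle
c=pickle.load(open('c1.pkl','rb'))
k=.7
P=onz(c,432.5*k,212*k,.130,True)
a,b=onz(c,430*k,85*k,.104,True),onz(c,429*k,329*k,.104,True)
v=a-b;print(P,a,b,(a+b)/2,np.linalg.norm(v),'cell yaw',np.degrees(np.arctan2(-v[0],v[1])))
o=bot.get_obs();y=np.radians(80.98)
t=P[:2]-o['ee_pos'][:2];print(t, 'tool x,y',t@[np.cos(y),np.sin(y)],t@[np.sin(y),-np.cos(y)])
```

```text
[0.4995 0.3092 0.13  ] [0.5118 0.3872 0.104 ] [0.4873 0.2306 0.104 ] [0.49955 0.3089  0.104  ] 0.1585049210592529 cell yaw -8.891819868674492
[0.02338401 0.04361592] tool x,y 0.04674268182043684 0.016256766175508447
```

Request:
play_rows(
  steps=[
    [[0.0094,0.0033,0.004,0],[0.0094,0.0033,0.004,0],[0.0094,0.0032,0.004,0],[0.0094,0.0032,0.004,0],[0.0092,0.0032,0.004,0]],
  ],
)

```text
time: 3.53
ee_pos: [0.4994, 0.3064, 0.2349]
tcp_rot: [180.0, -0.0, 80.8]
wrist_force: [-0.3, 0.5, 0.0]
opening: 0.0498
grasp_force: 0.0
```

Request:
play_rows(
  steps=[
    [[0,0,0.015,0],[0,0,0.025,0],[0,0,0.025,0],[0,0,0.025,0],[0,0,0.015,0]],
  ],
)

```text
time: 3.95
ee_pos: [0.4984, 0.3058, 0.1272]
tcp_rot: [-179.9, 0.1, 80.8]
wrist_force: [-0.8, -0.5, -0.2]
opening: 0.05
grasp_force: 0.0
```

Request:
play_rows(
  steps=[
    [[0,0,0.01,0],[0,0,0.008,0],[0,0,0.005,0],[0,0,0.003,0],[0,0,0,0]],
  ],
)

```text
time: 4.37
ee_pos: [0.4991, 0.3062, 0.1044]
tcp_rot: [180.0, -0.0, 80.8]
wrist_force: [0.4, 0.6, -0.7]
opening: 0.0502
grasp_force: 0.0
```

Run:
```python
from h import *
c=cam('wrist')
cv2.imwrite('pics/w2.png',cv2.resize(c['img'][100:400,180:460],(640,686))[:600])
o=bot.get_obs();print(o['ee_pos'],o['tcp_rot'],o['wrist_force'],o['opening'])
```

```text
[0.49924367 0.30632648 0.10487727] [ 1.79964546e+02 -3.09700664e-02  8.08307067e+01] [-0.01422364 -0.210069   -0.06736583] 0.04950737267012167
```

View pics/w2.png

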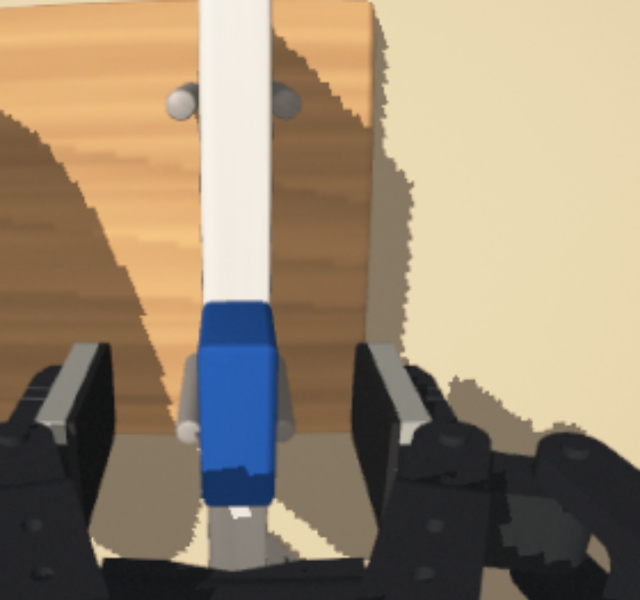

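The tab sits midway between the pads, at (238,425). I'll nudge 2 mm along its length, then close and lift.

Request:
play_rows(
  steps=[
    [[0.0015,0,0.0005,0],[0.0015,0,0.0005,0],[0,0,0,0],[0,0,0,0],[0,0,0,0]],
  ],
)

```text
time: 4.83
ee_pos: [0.4995, 0.3092, 0.1035]
tcp_rot: [180.0, -0.0, 80.8]
wrist_force: [0.5, -0.7, 0.1]
opening: 0.0501
grasp_force: 0.0
```

Request:
play_rows(
  steps=[
    [[0,0,0,0],[0,0,0,0],[0,0,0,0],[0,0,0,0],[0,0,0,0]],
  ],
  gripper=0.0,
  squeeze=40,
)

```text
time: 5.25
ee_pos: [0.4996, 0.3091, 0.1034]
tcp_rot: [180.0, -0.0, 80.8]
wrist_force: [0.8, -0.7, -0.4]
opening: 0.0131
grasp_force: 39.9
```

Request:
play_rows(
  steps=[
    [[0,0,0,0],[0,0,0,0],[0,0,0,0],[0,0,0,0],[0,0,0,0]],
  ],
)

```text
time: 5.67
ee_pos: [0.4996, 0.3092, 0.1034]
tcp_rot: [180.0, -0.0, 80.8]
wrist_force: [1.6, -0.0, 2.3]
opening: 0.0137
grasp_force: 40.0
```

Request:
play_rows(
  steps=[
    [[0,0,-0.001,0],[0,0,-0.002,0],[0,0,-0.003,0],[0,0,-0.003,0],[0,0,-0.003,0]],
  ],
)

```text
time: 6.08
ee_pos: [0.4993, 0.3091, 0.1154]
tcp_rot: [-180.0, 0.0, 80.8]
wrist_force: [-0.0, -0.5, -3.0]
opening: 0.0133
grasp_force: 39.2
```

Request:
play_rows(
  steps=[
    [[0,0,-0.01,0],[0,0,-0.018,0],[0,0,-0.024,0],[0,0,-0.024,0],[0,0,-0.024,0]],
  ],
)

```text
time: 6.5
ee_pos: [0.4993, 0.309, 0.2172]
tcp_rot: [180.0, -0.0, 80.8]
wrist_force: [0.8, -0.2, -3.2]
opening: 0.0136
grasp_force: 39.3
```

Request:
play_rows(
  steps=[
    [[0,0,-0.024,0],[0,0,-0.024,0],[0,0,-0.024,0],[-0.005,0,-0.012,0],[-0.0105,0.002,-0.005,0]],
  ],
)

```text
time: 6.92
ee_pos: [0.4991, 0.2941, 0.3072]
tcp_rot: [179.8, -0.1, 80.9]
wrist_force: [0.4, -0.6, -3.5]
opening: 0.0134
grasp_force: 39.2
```

Request:
play_rows(
  steps=[
    [[-0.017,0.003,0,0],[-0.023,0.004,0,0],[-0.025,0.0045,0,0],[-0.025,0.0045,0,0],[-0.025,0.0045,0,0]],
  ],
)

```text
time: 7.33
ee_pos: [0.5004, 0.175, 0.304]
tcp_rot: [-180.0, 0.0, 80.8]
wrist_force: [0.7, 0.1, -4.0]
opening: 0.0134
grasp_force: 39.3
```

Request:
play_rows(
  steps=[
    [[-0.025,0.0045,0,0],[-0.025,0.0045,0,0],[-0.025,0.0045,0,0],[-0.025,0.0045,0,0],[-0.025,0.0045,0,0]],
  ],
)

```text
time: 7.75
ee_pos: [0.5025, 0.0479, 0.3041]
tcp_rot: [-180.0, 0.0, 80.8]
wrist_force: [0.8, 0.1, -3.9]
opening: 0.0134
grasp_force: 39.3
```

Request:
play_rows(
  steps=[
    [[-0.025,0.0045,0,0],[-0.025,0.0045,0,0],[-0.025,0.0045,0,0],[-0.025,0.004,0,0],[-0.025,0.0035,0,0]],
  ],
)

```text
time: 8.17
ee_pos: [0.5032, -0.0787, 0.3041]
tcp_rot: [-180.0, 0.0, 80.8]
wrist_force: [-0.2, -0.0, -4.9]
opening: 0.0134
grasp_force: 39.2
```

Request:
play_rows(
  steps=[
    [[-0.02,0.003,0,0.012],[-0.015,0.003,0,0.012],[-0.009,0.002,0,0.012],[-0.005,0.001,0,0],[0,0,0,0]],
  ],
)

```text
time: 8.58
ee_pos: [0.5042, -0.1276, 0.3041]
tcp_rot: [-180.0, 0.0, 78.7]
wrist_force: [0.2, 0.4, -4.3]
opening: 0.0133
grasp_force: 39.3
```

Run:
```python
from h import *
import pickle
c=cam('wrist');pickle.dump(c,open('c2.pkl','wb'))
cv2.imwrite('pics/w3.png',cv2.resize(c['img'],(800,600)))
o=bot.get_obs();print(o['time'],o['ee_pos'],o['tcp_rot'],o['q'],o['wrist_force'],o['opening'],o['grasp_force'])
```

```text
8.6333 [ 0.50428379 -0.12683427  0.30416597] [-1.79978977e+02 -1.43204526e-02  7.87583526e+01] [-1.41250998e+01  3.19696017e+00  1.64436810e+01  1.03268437e+02
  1.32447857e-02  8.71165424e+01] [-0.08595565  0.58411489 -3.01249214] 0.01317915320840651 39.26057951990515
```

View pics/w3.png

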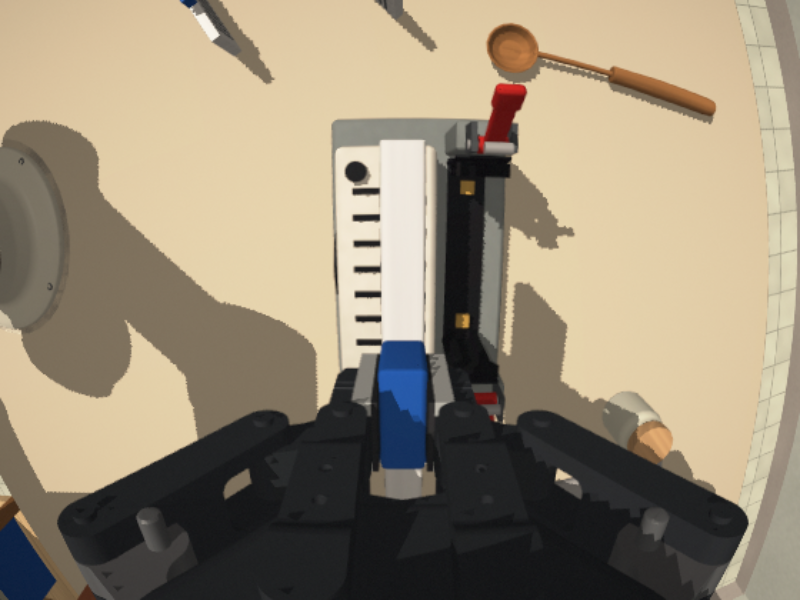

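The wrist view shows the +y channel top at about (480,165), the contacts at (467,187) and (462,320), and the -y channel near (475,365). I'll enlarge that strip.

Run:
```python
from h import *
import pickle
c=pickle.load(open('c2.pkl','rb'))
a=cv2.resize(c['img'][50:200,295:385],None,fx=4,fy=4,interpolation=cv2.INTER_CUBIC)
b=cv2.resize(c['img'][190:300,295:385],None,fx=4,fy=4,interpolation=cv2.INTER_CUBIC)
b=np.vstack([b,np.zeros((600-b.shape[0],360,3),np.uint8)])
T=np.hstack([a,b]);T=np.clip(T.astype(float)**0.6*255/255**.6,0,255).astype(np.uint8)
cv2.imwrite('pics/w4.png',T)
```

```text
(no output)
```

View pics/w4.png

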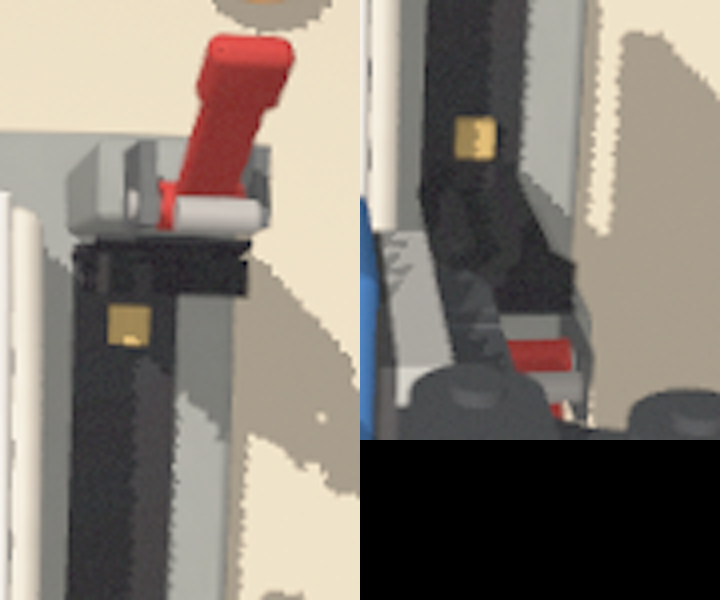

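Run:
```python
from h import *
import pickle
c=pickle.load(open('c2.pkl','rb'))
l=lambda x,y,z:onz(c,295+x/4,50+y/4,z,True)
r=lambda x,y,z:onz(c,295+(x-360)/4,190+y/4,z,True)
def yaw(a,b): v=a-b; return np.degrees(np.arctan2(-v[0],v[1])).round(2)
A,B=l(130,325,.035),r(475,137,.035);print('contacts',A,B,(A+B)/2,np.linalg.norm(A-B),yaw(A,B))
print('+y chan top L,R (outer)',l(75,242,.117),l(250,242,.117),'(inner)',l(75,295,.117),l(248,295,.117))
print('-y chan R inner?',r(575,262,.117),r(573,310,.117))
a,b=l(250,290,.117),r(575,262,.117);print('Rline yaw',yaw(a,b))
print('hinge pin R end',l(265,210,.135),r(578,385,.135),yaw(l(265,210,.135),r(578,385,.135)))
print('base R edge',l(232,330,.012),r(590,20,.012),yaw(l(232,330,.012),r(590,20,.012)))
print('tray R edge yaw',yaw(l(177,300,.02),r(520,150,.02)), l(177,300,.02),l(72,300,.02))
print('tips',l(250,45,.19))
```

```text
contacts [ 0.5712 -0.0824  0.035 ] [ 0.5454 -0.2026  0.035 ] [ 0.5583 -0.1425  0.035 ] 0.12293770780358645 -12.11
+y chan top L,R (outer) [ 0.5505 -0.0549  0.117 ] [ 0.5949 -0.0623  0.117 ] (inner) [ 0.5479 -0.0682  0.117 ] [ 0.5919 -0.0757  0.117 ]
-y chan R inner? [ 0.5617 -0.2166  0.117 ] [ 0.5593 -0.2314  0.117 ]
Rline yaw -12.31
hinge pin R end [ 0.5958 -0.0551  0.135 ] [ 0.5556 -0.2455  0.135 ] -11.92
base R edge [ 0.6083 -0.0912  0.012 ] [ 0.5938 -0.1765  0.012 ] -9.65
tray R edge yaw -11.79 [ 0.5901 -0.0777  0.02  ] [ 0.5559 -0.0717  0.02  ]
tips [ 0.5854 -0.0226  0.19  ]
```

Request:
play_rows(
  steps=[
    [[-0.001,0.008,0,0.008],[-0.001,0.014,0,0.009],[-0.001,0.014,0,0],[-0.001,0.012,0,0],[-0.0008,0.0057,0,0]],
  ],
)

```text
time: 9.05
ee_pos: [0.5576, -0.1421, 0.3036]
tcp_rot: [-180.0, -0.0, 77.9]
wrist_force: [0.1, -0.2, -5.1]
opening: 0.013
grasp_force: 39.6
```

Request:
play_rows(
  steps=[
    [[0,0,0.01,0],[0,0,0.02,0],[0,0,0.02,0],[0,0,0.02,0],[0,0,0.012,0]],
  ],
)

```text
time: 9.47
ee_pos: [0.5557, -0.1418, 0.22]
tcp_rot: [-179.9, -0.0, 77.8]
wrist_force: [0.0, 0.1, -3.9]
opening: 0.0131
grasp_force: 39.6
```

Request:
play_rows(
  steps=[
    [[0,0,0.007,0],[0,0,0.003,0],[0,0,0,0],[0,0,0,0],[0,0,0,0]],
  ],
)

```text
time: 9.88
ee_pos: [0.5564, -0.1427, 0.2134]
tcp_rot: [179.9, 0.0, 77.8]
wrist_force: [-0.3, -0.7, -3.3]
opening: 0.0129
grasp_force: 39.7
```

Run:
```python
from h import *
import pickle
S=cam('scene');D=cam('side')
o=bot.get_obs();print(o['time'],o['ee_pos'],o['tcp_rot'],o['wrist_force'],o['torque'],o['opening'])
p=o['ee_pos'];yy=np.radians(-12.2);ex=np.array([np.cos(yy),np.sin(yy),0]);ey=np.array([-np.sin(yy),np.cos(yy),0])
print([proj(S,p+s*.08*ey+[0,0,-.0894]) for s in(1,-1)],[proj(D,p+s*.08*ey+[0,0,-.0894]) for s in(1,-1)])
a=cv2.resize(S['img'][180:292,145:255],(800*11//20,448))
b=cv2.resize(D['img'][225:340,250:340],(351,448))
T=np.hstack([a,b]);T=np.clip(T.astype(float)**0.6*255/255**.6,0,255).astype(np.uint8)
cv2.imwrite('pics/s5.png',T);print(T.shape)
```

```text
9.9833 [ 0.55636517 -0.14272036  0.21317583] [1.79923295e+02 1.15905711e-03 7.77959926e+01] [-0.50523175 -1.08921669 -3.34065265] [-0.05816013  0.04128954 -0.02326264] 0.013066775858353738
[array([231.8, 219.5]), array([169.6, 223.2])] [array([295.1, 259.7]), array([294.9, 313.4])]
(448, 791, 3)
```

View pics/s5.png

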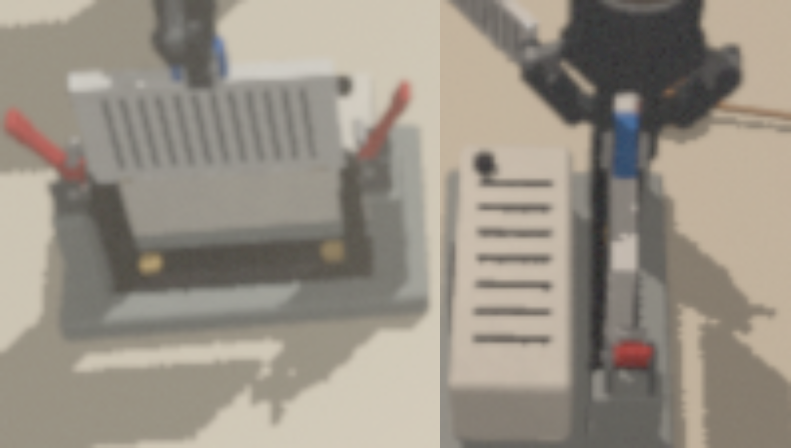

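The cell hangs just over the mouths, between the levers in both views. I'll lower it slowly and feel.

Request:
play_rows(
  steps=[
    [[0,0,0.002,0],[0,0,0.002,0],[0,0,0.002,0],[0,0,0.002,0],[0,0,0.001,0]],
  ],
)

```text
time: 10.4
ee_pos: [0.5559, -0.1426, 0.2028]
tcp_rot: [-180.0, -0.0, 77.8]
wrist_force: [-0.3, -0.1, -3.8]
opening: 0.0132
grasp_force: 39.7
```

Request:
play_rows(
  steps=[
    [[0,0,0.001,0],[0,0,0.001,0],[0,0,0.001,0],[0,0,0.001,0],[0,0,0,0]],
  ],
)

```text
time: 10.82
ee_pos: [0.556, -0.1426, 0.1991]
tcp_rot: [-180.0, -0.0, 77.8]
wrist_force: [1.0, 0.3, -3.9]
opening: 0.013
grasp_force: 39.7
```

Request:
play_rows(
  steps=[
    [[0,0,0.0008,0],[0,0,0.0008,0],[0,0,0.0007,0],[0,0,0,0],[0,0,0,0]],
  ],
)

```text
time: 11.23
ee_pos: [0.556, -0.1426, 0.1969]
tcp_rot: [-180.0, -0.0, 77.8]
wrist_force: [-0.5, 0.4, -3.9]
opening: 0.0139
grasp_force: 39.7
```

Request:
play_rows(
  steps=[
    [[0,0,0.0008,0],[0,0,0.0008,0],[0,0,0.0007,0],[0,0,0,0],[0,0,0,0]],
  ],
)

```text
time: 11.65
ee_pos: [0.556, -0.1426, 0.1946]
tcp_rot: [-180.0, 0.0, 77.8]
wrist_force: [0.3, -0.7, -4.7]
opening: 0.0135
grasp_force: 39.7
```

```bash
python3 -c "
from h import *
o=bot.get_obs();print(o['ee_pos'],o['wrist_force'].round(2),o['torque'].round(3))"
```

```text
[ 0.55595    -0.14264897  0.19457798] [ 0.27 -0.7  -4.71] [ 0.034 -0.025  0.001]
```

Request:
play_rows(
  steps=[
    [[0,0.0005,0,0],[0,0.0005,0,0],[0,0.0005,0,0],[0,0,0,0],[0,0,0,0]],
  ],
)

```text
time: 12.07
ee_pos: [0.5575, -0.143, 0.1947]
tcp_rot: [-180.0, 0.0, 77.8]
wrist_force: [-0.2, 0.4, -4.6]
opening: 0.0135
grasp_force: 39.7
```

Request:
play_rows(
  steps=[
    [[0,0.0005,0,0],[0,0.0005,0,0],[0,0,0,0],[0,0,0,0],[0,0,0,0]],
  ],
)

```text
time: 12.48
ee_pos: [0.5585, -0.1432, 0.1946]
tcp_rot: [-180.0, -0.0, 77.8]
wrist_force: [-0.4, 0.5, -4.2]
opening: 0.0131
grasp_force: 39.7
```

```bash
cat > o.py <<'E'
from h import *
o=bot.get_obs();y=np.radians(o['tcp_rot'][2]);f=o['wrist_force'];X=np.array([np.cos(y),np.sin(y)]);Y=np.array([np.sin(y),-np.cos(y)])
t=o['torque']
print(o['time'],o['ee_pos'].round(4),'Ftool',(f[:2]@X).round(2),(f[:2]@Y).round(2),'Fz',f[2].round(2),'T',(t[:2]@X).round(3),(t[:2]@Y).round(3),t[2].round(3),o['tcp_rot'].round(2),o['opening'].round(4))
E
python3 o.py
```

```text
Traceback (most recent call last):
  File "o.py", line 4, in <module>
    print(o['time'],o['ee_pos'].round(4),'Ftool',(f[:2]@X).round(2),(f[:2]@Y).round(2),'Fz',f[2].round(2),'T',(t[:2]@X).round(3),(t[:2]@Y).round(3),t[2].round(3),o['tcp_rot'].round(2),o['opening'].round(4))
                                                                                                                                                                                        ^^^^^^^^^^^^^^^^^^
AttributeError: 'float' object has no attribute 'round'
```

Request:
play_rows(
  steps=[
    [[0,0.0005,0,0],[0,0.0005,0,0],[0,0,0,0],[0,0,0,0],[0,0,0,0]],
  ],
)

```text
time: 12.9
ee_pos: [0.5595, -0.1434, 0.1947]
tcp_rot: [-180.0, -0.0, 77.8]
wrist_force: [-0.3, -0.2, -4.1]
opening: 0.0132
grasp_force: 39.7
```

Request:
play_rows(
  steps=[
    [[0,0.0005,0,0],[0,0.0005,0,0],[0,0,0,0],[0,0,0,0],[0,0,0,0]],
  ],
)

```text
time: 13.32
ee_pos: [0.5604, -0.1436, 0.1947]
tcp_rot: [-180.0, -0.0, 77.8]
wrist_force: [0.2, -0.3, -3.5]
opening: 0.0135
grasp_force: 39.7
```

```bash
sed -i "s/,o\['opening'\].round(4)/,round(float(o['opening']),4)/" o.py
python3 o.py
```

```text
13.3167 [ 0.5604 -0.1436  0.1947] Ftool -0.29 0.3 Fz -3.53 T 0.033 -0.004 0.07 [-180.    -0.    77.8] 0.0135
```

Request:
play_rows(
  steps=[
    [[0,-0.001,0,0],[0,-0.0012,0,0],[0,0,0.0007,0],[0,0,0.0008,0],[0,0,0,0]],
  ],
)

```text
time: 13.73
ee_pos: [0.5582, -0.1431, 0.193]
tcp_rot: [-180.0, -0.0, 77.8]
wrist_force: [0.1, -0.5, -3.4]
opening: 0.0132
grasp_force: 39.7
```

Request:
play_rows(
  steps=[
    [[0,0,0.0005,0],[0,0,0.0005,0],[0,0,0,0],[0,0,0,0],[0,0,0,0]],
  ],
)

```text
time: 14.15
ee_pos: [0.5583, -0.1431, 0.1922]
tcp_rot: [180.0, 0.0, 77.8]
wrist_force: [-0.5, 0.4, -3.8]
opening: 0.0131
grasp_force: 39.7
```

```bash
python3 o.py
```

```text
14.15 [ 0.5583 -0.1431  0.1922] Ftool 0.28 -0.58 Fz -3.83 T 0.007 -0.014 -0.018 [180.     0.    77.79] 0.0131
```

Request:
play_rows(
  steps=[
    [[0,0,0.0005,0],[0,0,0.0005,0],[0,0,0,0],[0,0,0,0],[0,0,0,0]],
  ],
)

```text
time: 14.57
ee_pos: [0.5583, -0.1432, 0.1912]
tcp_rot: [-180.0, 0.0, 77.8]
wrist_force: [-0.4, 0.0, -4.1]
opening: 0.0131
grasp_force: 39.7
```

Request:
play_rows(
  steps=[
    [[0,0,0.0005,0],[0,0,0.0005,0],[0,0,0,0],[0,0,0,0],[0,0,0,0]],
  ],
)

```text
time: 14.98
ee_pos: [0.5583, -0.1431, 0.1902]
tcp_rot: [-180.0, 0.0, 77.8]
wrist_force: [0.2, 0.6, -3.9]
opening: 0.0131
grasp_force: 39.7
```

```bash
python3 o.py
```

```text
14.9833 [ 0.5583 -0.1431  0.1902] Ftool 0.59 0.08 Fz -3.87 T -0.007 0.001 -0.028 [-180.     0.    77.8] 0.0131
```

Request:
play_rows(
  steps=[
    [[0,0,0.0004,0],[0,0,0.0004,0],[0,0,0,0],[0,0,0,0],[0,0,0,0]],
  ],
)

```text
time: 15.4
ee_pos: [0.5583, -0.1431, 0.1894]
tcp_rot: [-180.0, -0.0, 77.8]
wrist_force: [-0.4, 0.4, -4.3]
opening: 0.0136
grasp_force: 39.7
```

Request:
play_rows(
  steps=[
    [[0,0,0.0004,0],[0,0,0.0004,0],[0,0,0,0],[0,0,0,0],[0,0,0,0]],
  ],
)

```text
time: 15.82
ee_pos: [0.5583, -0.1431, 0.1886]
tcp_rot: [180.0, -0.0, 77.8]
wrist_force: [-0.3, -0.4, -3.7]
opening: 0.013
grasp_force: 39.7
```

```bash
python3 o.py
```

```text
15.8167 [ 0.5583 -0.1431  0.1886] Ftool -0.46 -0.24 Fz -3.68 T -0.0 0.069 -0.034 [180.   -0.   77.8] 0.013
```

Request:
play_rows(
  steps=[
    [[0,0,0.0004,0],[0,0,0.0004,0],[0,0,0,0],[0,0,0,0],[0,0,0,0]],
  ],
)

```text
time: 16.23
ee_pos: [0.5583, -0.1431, 0.1878]
tcp_rot: [-180.0, 0.0, 77.8]
wrist_force: [0.2, -0.2, -4.5]
opening: 0.0133
grasp_force: 39.7
```

Request:
play_rows(
  steps=[
    [[0,0,0.0004,0],[0,0,0.0004,0],[0,0,0,0],[0,0,0,0],[0,0,0,0]],
  ],
)

```text
time: 16.65
ee_pos: [0.5583, -0.1431, 0.187]
tcp_rot: [-180.0, 0.0, 77.8]
wrist_force: [-0.5, -1.0, -4.3]
opening: 0.0138
grasp_force: 39.7
```

```bash
python3 o.py
```

```text
16.65 [ 0.5583 -0.1431  0.187 ] Ftool -1.07 -0.26 Fz -4.27 T -0.009 -0.049 -0.034 [-180.     0.    77.8] 0.0138
```

Request:
play_rows(
  steps=[
    [[0,0,0.0005,0],[0,0,0.0005,0],[0,0,0.0005,0],[0,0,0,0],[0,0,0,0]],
  ],
)

```text
time: 17.07
ee_pos: [0.5582, -0.1431, 0.1854]
tcp_rot: [-180.0, 0.0, 77.8]
wrist_force: [-0.4, -0.3, -4.2]
opening: 0.0129
grasp_force: 39.7
```

Request:
play_rows(
  steps=[
    [[0,0,0.0005,0],[0,0,0.0005,0],[0,0,0.0005,0],[0,0,0,0],[0,0,0,0]],
  ],
)

```text
time: 17.48
ee_pos: [0.5583, -0.1431, 0.1839]
tcp_rot: [-180.0, 0.0, 77.8]
wrist_force: [1.2, -0.1, -4.4]
opening: 0.0129
grasp_force: 39.7
```

```bash
python3 o.py
```

```text
17.4833 [ 0.5583 -0.1431  0.1839] Ftool 0.18 1.17 Fz -4.42 T 0.064 0.025 0.008 [-180.      0.     77.79] 0.0129
```

Request:
play_rows(
  steps=[
    [[0,0.0003,0,0],[0,0.0004,0,0],[0,0,0,0],[0,0,0,0],[0,0,0,0]],
  ],
)

```text
time: 17.9
ee_pos: [0.559, -0.1433, 0.184]
tcp_rot: [180.0, -0.0, 77.8]
wrist_force: [-0.7, -0.2, -4.2]
opening: 0.0132
grasp_force: 39.8
```

```bash
python3 o.py
```

```text
17.9 [ 0.559  -0.1433  0.184 ] Ftool -0.36 -0.67 Fz -4.25 T 0.03 -0.023 -0.049 [180.   -0.   77.8] 0.0132
```

Request:
play_rows(
  steps=[
    [[0,-0.0003,0,0],[0,-0.0004,0,0],[0,-0.0003,0,0],[0,-0.0004,0,0],[0,0,0,0]],
  ],
)

```text
time: 18.32
ee_pos: [0.5576, -0.143, 0.184]
tcp_rot: [180.0, 0.0, 77.8]
wrist_force: [0.6, -0.7, -4.0]
opening: 0.0129
grasp_force: 39.7
```

```bash
python3 o.py
```

```text
18.3167 [ 0.5576 -0.143   0.184 ] Ftool -0.53 0.75 Fz -4.03 T -0.063 0.006 0.035 [179.99   0.    77.8 ] 0.0129
```

Request:
play_rows(
  steps=[
    [[0,0.0003,0,0],[0,0.0004,0,0],[0,0,0.001,0],[0,0,0.001,0],[0,0,0.001,0]],
  ],
)

```text
time: 18.73
ee_pos: [0.5583, -0.1431, 0.1808]
tcp_rot: [-180.0, -0.0, 77.8]
wrist_force: [0.7, 0.0, -3.3]
opening: 0.0135
grasp_force: 39.8
```

Request:
play_rows(
  steps=[
    [[0,0,0.001,0],[0,0,0.001,0],[0,0,0.001,0],[0,0,0.001,0],[0,0,0.001,0]],
  ],
)

```text
time: 19.15
ee_pos: [0.5583, -0.1431, 0.1759]
tcp_rot: [-180.0, 0.0, 77.8]
wrist_force: [-0.7, 0.5, -3.9]
opening: 0.0132
grasp_force: 39.8
```

Request:
play_rows(
  steps=[
    [[0,0,0.001,0],[0,0,0.001,0],[0,0,0.001,0],[0,0,0.001,0],[0,0,0.001,0]],
  ],
)

```text
time: 19.57
ee_pos: [0.5583, -0.1431, 0.1709]
tcp_rot: [180.0, 0.0, 77.8]
wrist_force: [-0.5, -0.6, -4.0]
opening: 0.0136
grasp_force: 39.8
```

```bash
python3 o.py
```

```text
19.5667 [ 0.5583 -0.1431  0.1709] Ftool -0.75 -0.39 Fz -4.01 T -0.044 0.022 -0.01 [180.    0.   77.8] 0.0136
```

Sliding freely. Continue.

Request:
play_rows(
  steps=[
    [[0,0,0.0015,0],[0,0,0.0015,0],[0,0,0.0015,0],[0,0,0.0015,0],[0,0,0.0015,0]],
  ],
)

```text
time: 19.98
ee_pos: [0.5582, -0.1431, 0.1633]
tcp_rot: [-180.0, -0.0, 77.8]
wrist_force: [-0.2, 0.2, -4.3]
opening: 0.0133
grasp_force: 39.8
```

Request:
play_rows(
  steps=[
    [[0,0,0.0015,0],[0,0,0.0015,0],[0,0,0.0015,0],[0,0,0.0015,0],[0,0,0.0015,0]],
  ],
)

```text
time: 20.4
ee_pos: [0.5583, -0.1431, 0.1558]
tcp_rot: [-180.0, 0.0, 77.8]
wrist_force: [0.7, 0.5, -3.2]
opening: 0.0138
grasp_force: 39.8
```

Request:
play_rows(
  steps=[
    [[0,0,0.0015,0],[0,0,0.0015,0],[0,0,0.0015,0],[0,0,0.0015,0],[0,0,0.0015,0]],
  ],
)

```text
time: 20.82
ee_pos: [0.5583, -0.1431, 0.1483]
tcp_rot: [-180.0, -0.0, 77.8]
wrist_force: [-0.1, 1.1, -3.0]
opening: 0.0134
grasp_force: 39.8
```

```bash
python3 o.py
```

```text
20.8167 [ 0.5583 -0.1431  0.1483] Ftool 1.07 -0.38 Fz -3.01 T 0.035 0.022 -0.012 [-180.     -0.     77.79] 0.0134
```

Request:
play_rows(
  steps=[
    [[0,0,0.0015,0],[0,0,0.0015,0],[0,0,0.0015,0],[0,0,0.0015,0],[0,0,0.0015,0]],
  ],
)

```text
time: 21.23
ee_pos: [0.5583, -0.1431, 0.1408]
tcp_rot: [-180.0, -0.0, 77.8]
wrist_force: [-0.7, -0.9, -4.0]
opening: 0.0134
grasp_force: 39.8
```

Request:
play_rows(
  steps=[
    [[0,0,0.0015,0],[0,0,0.0015,0],[0,0,0.0015,0],[0,0,0.0015,0],[0,0,0.0015,0]],
  ],
)

```text
time: 21.65
ee_pos: [0.5583, -0.1431, 0.1333]
tcp_rot: [180.0, -0.0, 77.8]
wrist_force: [-0.4, -0.5, -3.4]
opening: 0.0129
grasp_force: 39.8
```

Request:
play_rows(
  steps=[
    [[0,0,0.001,0],[0,0,0.001,0],[0,0,0.001,0],[0,0,0.001,0],[0,0,0.001,0]],
  ],
)

```text
time: 22.07
ee_pos: [0.5583, -0.1431, 0.1284]
tcp_rot: [180.0, -0.0, 77.8]
wrist_force: [0.5, -0.1, -3.3]
opening: 0.0133
grasp_force: 39.8
```

```bash
python3 o.py
```

```text
22.0667 [ 0.5583 -0.1431  0.1284] Ftool -0.01 0.48 Fz -3.34 T 0.016 0.037 0.038 [180.   -0.   77.8] 0.0133
```

Request:
play_rows(
  steps=[
    [[0,0,0.0006,0],[0,0,0.0006,0],[0,0,0.0006,0],[0,0,0.0006,0],[0,0,0,0]],
  ],
)

```text
time: 22.48
ee_pos: [0.5582, -0.1431, 0.1259]
tcp_rot: [-180.0, -0.0, 77.8]
wrist_force: [-0.6, -0.0, -4.4]
opening: 0.0134
grasp_force: 39.8
```

Request:
play_rows(
  steps=[
    [[0,0,0.0004,0],[0,0,0.0004,0],[0,0,0,0],[0,0,0,0],[0,0,0,0]],
  ],
)

```text
time: 22.9
ee_pos: [0.5583, -0.1431, 0.1253]
tcp_rot: [180.0, -0.0, 77.8]
wrist_force: [-0.7, -0.5, -3.6]
opening: 0.0131
grasp_force: 39.8
```

Request:
play_rows(
  steps=[
    [[0,0,0.0003,0],[0,0,0.0003,0],[0,0,0,0],[0,0,0,0],[0,0,0,0]],
  ],
)

```text
time: 23.32
ee_pos: [0.5583, -0.1432, 0.1247]
tcp_rot: [180.0, 0.0, 77.8]
wrist_force: [-0.0, 0.5, -3.9]
opening: 0.0129
grasp_force: 39.8
```

```bash
python3 o.py
```

```text
23.3167 [ 0.5583 -0.1432  0.1247] Ftool 0.43 -0.14 Fz -3.9 T 0.007 -0.037 -0.034 [180.     0.    77.79] 0.0129
```

Request:
play_rows(
  steps=[
    [[0,0,0.0003,0],[0,0,0,0],[0,0,0,0],[0,0,0,0],[0,0,0,0]],
  ],
)

```text
time: 23.73
ee_pos: [0.5583, -0.1431, 0.1244]
tcp_rot: [180.0, -0.0, 77.8]
wrist_force: [0.6, 0.2, -2.9]
opening: 0.0132
grasp_force: 39.8
```

Request:
play_rows(
  steps=[
    [[0,0,0.0003,0],[0,0,0,0],[0,0,0,0],[0,0,0,0],[0,0,0,0]],
  ],
)

```text
time: 24.15
ee_pos: [0.5584, -0.1431, 0.1244]
tcp_rot: [180.0, -0.0, 77.8]
wrist_force: [-1.2, -0.2, 1.3]
opening: 0.0133
grasp_force: 40.4
```

```bash
python3 o.py
```

```text
24.15 [ 0.5584 -0.1431  0.1244] Ftool -0.49 -1.15 Fz 1.32 T 0.195 0.042 0.022 [179.97  -0.    77.8 ] 0.0133
```

It rests on the contacts: the wrist force went from -3.9 to +1.3 N at underside 35 mm. Release and rise.

Request:
play_rows(
  steps=[
    [[0,0,0,0],[0,0,0,0],[0,0,0,0],[0,0,0,0],[0,0,0,0]],
  ],
  gripper=0.05,
)

```text
time: 24.57
ee_pos: [0.5583, -0.1432, 0.1241]
tcp_rot: [180.0, -0.0, 77.8]
wrist_force: [0.0, 1.0, -0.1]
opening: 0.0503
grasp_force: 0.0
```

Request:
play_rows(
  steps=[
    [[0,0,-0.003,0],[0,0,-0.01,0],[0,0,-0.02,0],[0,0,-0.03,0],[0,0,-0.035,0]],
  ],
)

```text
time: 24.98
ee_pos: [0.5575, -0.1429, 0.2227]
tcp_rot: [-179.9, -0.0, 77.8]
wrist_force: [0.9, -0.6, -0.1]
opening: 0.0503
grasp_force: 0.0
```

Request:
play_rows(
  steps=[
    [[0,0,-0.03,0],[0,0,-0.015,0],[0,0,0,0],[0,0,0,0],[0,0,0,0]],
  ],
  gripper=0.0,
)

```text
time: 25.4
ee_pos: [0.5581, -0.1431, 0.2663]
tcp_rot: [-179.9, -0.0, 77.8]
wrist_force: [-0.1, 0.4, -0.8]
opening: -0.0003
grasp_force: 0.0
```

Run:
```python
import o
from h import *
import pickle
c=cam('wrist');S=cam('scene');D=cam('side');pickle.dump((c,S,D),open('c3.pkl','wb'))
a=cv2.resize(c['img'],(800,600))[:,150:700]
b=cv2.resize(S['img'][180:280,145:257],(250,223));d=cv2.resize(D['img'][215:340,240:350],(250,284))
R_=np.vstack([b,d,np.zeros((600-507,250,3),np.uint8)])
cv2.imwrite('pics/w6.png',np.hstack([a,R_]))
```

```text
25.4 [ 0.5581 -0.1431  0.2663] Ftool 0.39 -0.16 Fz -0.75 T 0.003 0.073 0.01 [-179.95   -0.     77.79] -0.0003
```

View pics/w6.png

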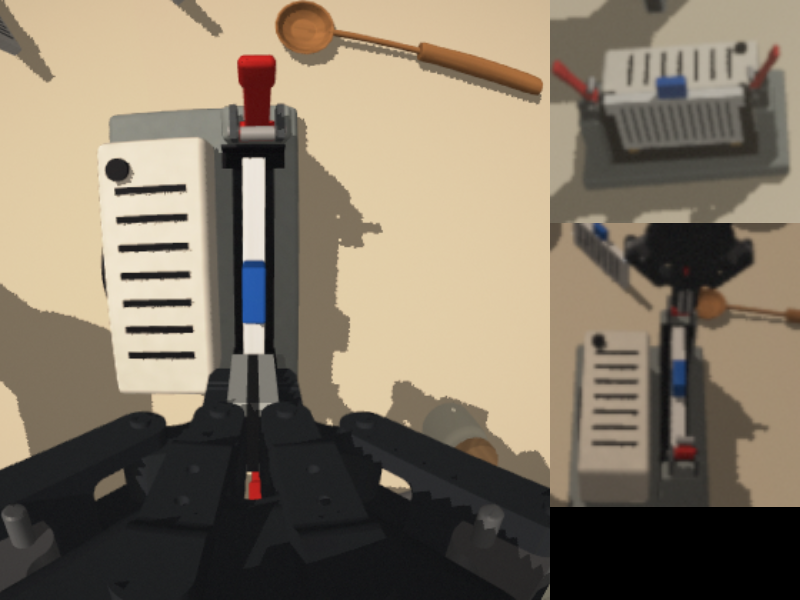

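The cell is seated in both channels with its tab at (255,292) in the crop. Both levers are still open: the +y one at (257,75) in the wrist crop, the -y one at (685,452) in the side crop. Now to locate the levers.

Run:
```python
from h import *
import pickle
c,S,D=pickle.load(open('c3.pkl','rb'))
W=lambda x,y:ray(c,(150+x)*.7,y*.7,True)
print('L tip end', tri(W(257,58),ray(S,246.8,201.3)), onz(c,407*.7,60*.7,.190,True))
print('L hinge',onz(c,408*.7,131*.7,.139,True))
print('L hinge block ends',onz(c,(150+223)*.7,122*.7,.139,True),onz(c,(150+297)*.7,120*.7,.139,True))
print('R tip end', tri(ray(D,299,316.5),ray(S,147.5,208)))
ex=np.array([np.cos(-.2),np.sin(-.2),0]);
# predicted geometry for origin O, yaw w
for O,w in [((.5583,-.1431),-12.2),((.561,-.143),-11.5),((.5635,-.1425),-11)]:
    w=np.radians(w);ey=np.array([-np.sin(w),np.cos(w)])
    print(O,'L hinge',np.array(O)+.093*ey,'R hinge',np.array(O)-.093*ey,'Ltip',np.array(O)+.1245*ey,'Rtip',np.array(O)-.1245*ey)
```

```text
L tip end (array([ 0.5854, -0.0228,  0.1936]), [0.0001, 0.0001]) [ 0.5854 -0.023   0.19  ]
L hinge [ 0.58   -0.0523  0.139 ]
L hinge block ends [ 0.5616 -0.0427  0.139 ] [ 0.6033 -0.0504  0.139 ]
R tip end (array([ 0.5351, -0.2641,  0.1897]), [0.0022, 0.0022])
(0.5583, -0.1431) L hinge [ 0.57795321 -0.05220032] R hinge [ 0.53864679 -0.23399968] Ltip [ 0.58460994 -0.02141172] Rtip [ 0.53199006 -0.26478828]
(0.561, -0.143) L hinge [ 0.57954122 -0.051867  ] R hinge [ 0.54245878 -0.234133  ] Ltip [ 0.58582131 -0.02099937] Rtip [ 0.53617869 -0.26500063]
(0.5635, -0.1425) L hinge [ 0.58124524 -0.05120867] R hinge [ 0.54575476 -0.23379133] Ltip [ 0.58725572 -0.02028742] Rtip [ 0.53974428 -0.26471258]
```

Request:
play_rows(
  steps=[
    [[0.02,0.001,0,-0.006],[0.035,0.001,0,-0.006],[0.04,0.001,0,0],[0.036,0,0,0],[0.02,0,0,0]],
  ],
  gripper=0.0,
  squeeze=20,
)

```text
time: 25.97
ee_pos: [0.5918, 0.0073, 0.266]
tcp_rot: [-179.9, -0.0, 78.6]
wrist_force: [-0.0, -0.7, 0.3]
opening: -0.0002
grasp_force: 0.0
```

Request:
play_rows(
  steps=[
    [[0,0,0.015,0],[0,0,0.025,0],[0,0,0.025,0],[0,0,0.013,0],[0,0,0.005,0]],
  ],
)

```text
time: 26.38
ee_pos: [0.5904, 0.0043, 0.1805]
tcp_rot: [-179.7, 0.1, 78.5]
wrist_force: [-1.8, 0.2, -0.2]
opening: 0.0
grasp_force: 0.0
```

```bash
cat >> o.py <<'E'
w=np.radians(-11.5);d=o['ee_pos'][:2]-[.561,-.143]
print('extr X,Y mm',(d@[np.cos(w),np.sin(w)]*1e3).round(1),(d@[-np.sin(w),np.cos(w)]*1e3).round(1))
E
python3 o.py
```

```text
26.3833 [0.5904 0.0043 0.1805] Ftool -0.14 -1.77 Fz -0.16 T 0.001 0.006 0.029 [-1.7972e+02  6.0000e-02  7.8500e+01] 0.0
extr X,Y mm -0.5 150.2
```

Request:
play_rows(
  steps=[
    [[-0.004,0,0,0],[-0.004,0,0,0],[-0.004,0,0,0],[-0.004,0,0,0],[-0.004,0,0,0]],
  ],
)

```text
time: 26.8
ee_pos: [0.5887, -0.0148, 0.186]
tcp_rot: [179.8, -0.2, 78.5]
wrist_force: [1.5, 7.6, 5.9]
opening: -0.0002
grasp_force: 4.4
```

Request:
play_rows(
  steps=[
    [[-0.004,0,0,0],[-0.004,0,0,0],[-0.004,0,0,0],[-0.004,0,0,0],[-0.004,0,0,0]],
  ],
)

```text
time: 27.22
ee_pos: [0.5847, -0.0347, 0.186]
tcp_rot: [179.8, -0.1, 78.5]
wrist_force: [2.0, 4.9, 3.6]
opening: 0.0004
grasp_force: 2.9
```

```bash
python3 o.py
```

```text
27.2167 [ 0.5847 -0.0347  0.186 ] Ftool 5.24 0.99 Fz 3.56 T -0.01 1.05 -0.021 [ 1.7982e+02 -1.4000e-01  7.8510e+01] 0.0004
extr X,Y mm 1.6 110.8
```

Request:
play_rows(
  steps=[
    [[-0.004,0,0,0],[-0.004,0,0,0],[-0.004,0,0,0],[-0.004,0,0.001,0],[-0.004,0,0.001,0]],
  ],
)

```text
time: 27.63
ee_pos: [0.5807, -0.0544, 0.1842]
tcp_rot: [179.8, -0.1, 78.5]
wrist_force: [0.8, 5.5, 5.8]
opening: 0.0
grasp_force: 3.3
```

Request:
play_rows(
  steps=[
    [[-0.0041,0,0.0015,0],[-0.0041,0,0.0016,0],[-0.0038,0,0.0022,0],[-0.0038,0,0.0022,0],[-0.0033,0,0.0028,0]],
  ],
)

```text
time: 28.05
ee_pos: [0.577, -0.0737, 0.1742]
tcp_rot: [179.8, -0.1, 78.5]
wrist_force: [0.4, 2.2, 8.2]
opening: 0.0004
grasp_force: 3.4
```

Request:
play_rows(
  steps=[
    [[-0.0033,0,0.0028,0],[-0.0028,0,0.0034,0],[-0.0028,0,0.0034,0],[-0.0021,0,0.0038,0],[-0.0021,0,0.0038,0]],
  ],
)

```text
time: 28.47
ee_pos: [0.5744, -0.0872, 0.1571]
tcp_rot: [179.7, 0.0, 78.5]
wrist_force: [0.1, -0.7, 6.9]
opening: 0.0001
grasp_force: 3.6
```

```bash
python3 o.py
```

```text
28.4667 [ 0.5744 -0.0872  0.1571] Ftool -0.72 0.21 Fz 6.88 T -0.032 -0.149 0.009 [1.7974e+02 1.0000e-02 7.8450e+01] 0.0001
extr X,Y mm 2.0 57.4
```

Request:
play_rows(
  steps=[
    [[-0.0007,0,0.002,0],[-0.0007,0,0.002,0],[-0.0006,0,0.002,0],[-0.0004,0,0.002,0],[0,0,0,0]],
  ],
)

```text
time: 28.88
ee_pos: [0.5738, -0.09, 0.1492]
tcp_rot: [179.7, 0.1, 78.4]
wrist_force: [-1.1, -3.2, 8.0]
opening: 0.0001
grasp_force: 3.5
```

Request:
play_rows(
  steps=[
    [[0,0,0.001,0],[0,0,0.001,0],[0,0,0.0005,0],[0,0,0,0],[0,0,0,0]],
  ],
)

```text
time: 29.3
ee_pos: [0.5739, -0.0901, 0.1471]
tcp_rot: [179.7, 0.1, 78.4]
wrist_force: [-1.2, -3.8, 10.1]
opening: -0.0
grasp_force: 4.7
```

```bash
python3 o.py
```

```text
29.3 [ 0.5739 -0.0901  0.1471] Ftool -3.98 -0.44 Fz 10.13 T 0.096 -1.019 0.006 [1.7972e+02 9.0000e-02 7.8420e+01] -0.0
extr X,Y mm 2.1 54.4
```

Request:
play_rows(
  steps=[
    [[0,0,0.0006,0],[0,0,0.0006,0],[0,0,0.0006,0],[0,0,0,0],[0,0,0,0]],
  ],
)

```text
time: 29.72
ee_pos: [0.5739, -0.0904, 0.1453]
tcp_rot: [179.7, 0.1, 78.4]
wrist_force: [-1.6, -6.2, 11.7]
opening: 0.0004
grasp_force: 5.0
```

```bash
python3 o.py
```

```text
29.7167 [ 0.5739 -0.0904  0.1453] Ftool -6.38 -0.34 Fz 11.7 T 0.091 -1.32 -0.059 [1.7971e+02 1.2000e-01 7.8410e+01] 0.0004
extr X,Y mm 2.1 54.1
```

Request:
play_rows(
  steps=[
    [[0,0,0.0004,0],[0,0,0.0004,0],[0,0,0,0],[0,0,0,0],[0,0,0,0]],
  ],
)

```text
time: 30.13
ee_pos: [0.5738, -0.0904, 0.1446]
tcp_rot: [179.7, 0.1, 78.4]
wrist_force: [-1.8, -5.8, 11.1]
opening: 0.0
grasp_force: 5.2
```

Request:
play_rows(
  steps=[
    [[0,0,0.0003,0],[0,0,0,0],[0,0,0,0],[0,0,0,0],[0,0,0,0]],
  ],
)

```text
time: 30.55
ee_pos: [0.5739, -0.0905, 0.1443]
tcp_rot: [179.7, 0.1, 78.4]
wrist_force: [-1.0, -5.8, 11.8]
opening: 0.0003
grasp_force: 5.3
```

Request:
play_rows(
  steps=[
    [[0,0,0.0004,0],[0,0,0,0],[0,0,0,0],[0,0,0,0],[0,0,0,0]],
  ],
)

```text
time: 30.97
ee_pos: [0.5739, -0.0904, 0.1439]
tcp_rot: [179.7, 0.1, 78.4]
wrist_force: [-1.7, -5.2, 11.4]
opening: -0.0
grasp_force: 5.3
```

Request:
play_rows(
  steps=[
    [[0,0,0.0004,0],[0,0,0,0],[0,0,0,0],[0,0,0,0],[0,0,0,0]],
  ],
)

```text
time: 31.38
ee_pos: [0.5739, -0.0904, 0.1435]
tcp_rot: [179.7, 0.1, 78.4]
wrist_force: [-1.8, -6.2, 11.8]
opening: 0.0002
grasp_force: 5.4
```

```bash
python3 o.py
```

```text
31.3833 [ 0.5739 -0.0904  0.1435] Ftool -6.48 -0.5 Fz 11.82 T 0.166 -1.314 -0.013 [1.7971e+02 1.2000e-01 7.8410e+01] 0.0002
extr X,Y mm 2.1 54.1
```

Request:
play_rows(
  steps=[
    [[0,0,0.0004,0],[0,0,0,0],[0,0,0,0],[0,0,0,0],[0,0,0,0]],
  ],
)

```text
time: 31.8
ee_pos: [0.5739, -0.0905, 0.1431]
tcp_rot: [179.7, 0.1, 78.4]
wrist_force: [-2.6, -5.9, 11.1]
opening: 0.0002
grasp_force: 5.4
```

Request:
play_rows(
  steps=[
    [[0,0,0.0003,0],[0,0,0,0],[0,0,0,0],[0,0,0,0],[0,0,0,0]],
  ],
)

```text
time: 32.22
ee_pos: [0.5738, -0.0906, 0.1428]
tcp_rot: [179.7, 0.1, 78.4]
wrist_force: [-2.8, -6.4, 11.8]
opening: 0.0001
grasp_force: 5.5
```

```bash
python3 o.py
```

```text
32.2167 [ 0.5738 -0.0906  0.1428] Ftool -6.81 -1.46 Fz 11.78 T 0.19 -1.478 0.004 [1.7971e+02 1.4000e-01 7.8400e+01] 0.0001
extr X,Y mm 2.1 53.9
```

Request:
play_rows(
  steps=[
    [[0,0,0.0003,0],[0,0,0,0],[0,0,0,0],[0,0,0,0],[0,0,0,0]],
  ],
)

```text
time: 32.63
ee_pos: [0.5739, -0.0906, 0.1426]
tcp_rot: [179.7, 0.1, 78.4]
wrist_force: [-2.2, -6.3, 10.4]
opening: -0.0002
grasp_force: 5.5
```

Request:
play_rows(
  steps=[
    [[0,0,0.0003,0],[0,0,0,0],[0,0,0,0],[0,0,0,0],[0,0,0,0]],
  ],
)

```text
time: 33.05
ee_pos: [0.5739, -0.0906, 0.1423]
tcp_rot: [179.7, 0.1, 78.4]
wrist_force: [-2.9, -7.1, 11.8]
opening: 0.0002
grasp_force: 5.6
```

```bash
python3 o.py
```

```text
33.05 [ 0.5739 -0.0906  0.1423] Ftool -7.51 -1.46 Fz 11.84 T 0.212 -1.533 0.024 [1.797e+02 1.500e-01 7.840e+01] 0.0002
extr X,Y mm 2.2 53.9
```

Request:
play_rows(
  steps=[
    [[0,0,0.0003,0],[0,0,0,0],[0,0,0,0],[0,0,0,0],[0,0,0,0]],
  ],
)

```text
time: 33.47
ee_pos: [0.5739, -0.0907, 0.1421]
tcp_rot: [179.7, 0.2, 78.4]
wrist_force: [-2.7, -6.2, 12.3]
opening: -0.0001
grasp_force: 5.9
```

Request:
play_rows(
  steps=[
    [[0,0,0.0003,0],[0,0,0,0],[0,0,0,0],[0,0,0,0],[0,0,0,0]],
  ],
)

```text
time: 33.88
ee_pos: [0.5739, -0.0907, 0.142]
tcp_rot: [179.7, 0.2, 78.4]
wrist_force: [-2.7, -6.5, 12.8]
opening: 0.0001
grasp_force: 6.5
```

Request:
play_rows(
  steps=[
    [[0,0,0.0003,0],[0,0,0,0],[0,0,0,0],[0,0,0,0],[0,0,0,0]],
  ],
)

```text
time: 34.3
ee_pos: [0.5739, -0.0907, 0.1419]
tcp_rot: [179.7, 0.2, 78.4]
wrist_force: [-3.8, -7.2, 14.8]
opening: 0.0
grasp_force: 7.2
```

```bash
python3 o.py
```

```text
34.3 [ 0.5739 -0.0907  0.1419] Ftool -7.85 -2.29 Fz 14.78 T 0.388 -1.659 -0.015 [1.7967e+02 1.5000e-01 7.8390e+01] 0.0
extr X,Y mm 2.2 53.8
```

Request:
play_rows(
  steps=[
    [[0,0,0.0003,0],[0,0,0,0],[0,0,0,0],[0,0,0,0],[0,0,0,0]],
  ],
)

```text
time: 34.72
ee_pos: [0.5739, -0.0907, 0.1418]
tcp_rot: [179.7, 0.2, 78.4]
wrist_force: [-3.8, -6.6, 15.6]
opening: 0.0
grasp_force: 7.8
```

```bash
python3 o.py
```

```text
34.7167 [ 0.5739 -0.0907  0.1418] Ftool -7.24 -2.36 Fz 15.64 T 0.446 -1.724 0.006 [1.7965e+02 1.5000e-01 7.8390e+01] 0.0
extr X,Y mm 2.3 53.8
```

The +y lever is on its hard stop: z holds at 141.8 mm while the force climbs. Now mirror this for the -y lever.

Request:
play_rows(
  steps=[
    [[0,0,-0.004,0],[0,0,-0.015,0],[0,0,-0.03,0],[0,0,-0.035,0],[0,0,-0.03,0]],
  ],
)

```text
time: 35.13
ee_pos: [0.5727, -0.0889, 0.2545]
tcp_rot: [179.9, -0.0, 78.5]
wrist_force: [0.5, -0.3, -0.2]
opening: 0.0001
grasp_force: 0.0
```

Request:
play_rows(
  steps=[
    [[-0.015,0,-0.012,0],[-0.035,0,0,0],[-0.035,0,0,0],[-0.035,-0.001,0,0],[-0.035,-0.001,0,0]],
  ],
)

```text
time: 35.55
ee_pos: [0.5395, -0.2418, 0.2648]
tcp_rot: [179.9, 0.0, 78.5]
wrist_force: [0.6, -1.9, -0.3]
opening: -0.0002
grasp_force: 0.0
```

Request:
play_rows(
  steps=[
    [[-0.03,0,0,0],[-0.019,0,0,0],[0,0,0,0],[0,0,0.015,0],[0,0,0.02,0]],
  ],
)

```text
time: 35.97
ee_pos: [0.5308, -0.2887, 0.2307]
tcp_rot: [179.8, 0.0, 78.4]
wrist_force: [0.6, -0.3, -0.3]
opening: -0.0004
grasp_force: 0.0
```

Run:
```python
import o
from h import *
import pickle
c=cam('wrist')
cv2.imwrite('pics/w7.png',cv2.resize(c['img'],(560,420)))
```

```text
35.9667 [ 0.5308 -0.2887  0.2307] Ftool -0.14 0.6 Fz -0.32 T -0.012 -0.016 0.009 [1.7978e+02 5.0000e-02 7.8420e+01] -0.0004
extr X,Y mm -0.6 -148.8
```

View pics/w7.png

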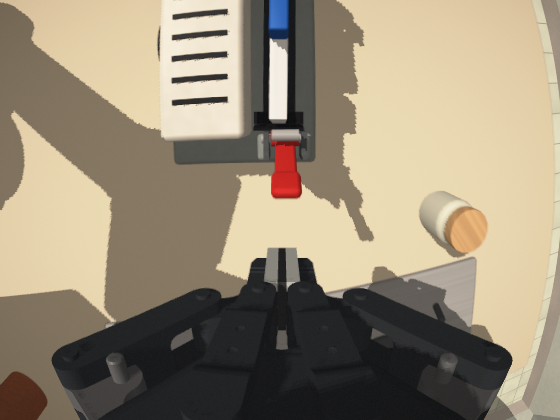

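The fingertips at (282,250) are clear outside the -y lever's tip at (286,190), and aligned with it. Lower and push inwards.

Request:
play_rows(
  steps=[
    [[0,0,0.02,0],[0,0,0.015,0],[0,0,0.008,0],[0,0,0.002,0],[0,0,0,0]],
  ],
)

```text
time: 36.43
ee_pos: [0.5302, -0.2877, 0.1842]
tcp_rot: [-180.0, -0.0, 78.5]
wrist_force: [0.4, -1.0, 0.3]
opening: -0.0001
grasp_force: 0.0
```

Request:
play_rows(
  steps=[
    [[0.004,0,0,0],[0.004,0,0,0],[0.004,0,0,0],[0.004,0,0,0],[0.004,0,0,0]],
  ],
)

```text
time: 36.85
ee_pos: [0.5346, -0.2697, 0.1858]
tcp_rot: [179.8, 0.2, 78.4]
wrist_force: [-1.5, -8.1, 6.1]
opening: -0.0002
grasp_force: 4.1
```

Request:
play_rows(
  steps=[
    [[0.004,0,0,0],[0.004,0,0,0],[0.004,0,0,0],[0.004,0,0,0],[0.004,0,0,0]],
  ],
)

```text
time: 37.27
ee_pos: [0.5386, -0.2495, 0.1855]
tcp_rot: [179.9, 0.1, 78.4]
wrist_force: [-0.5, -5.3, 3.7]
opening: -0.0001
grasp_force: 2.8
```

```bash
python3 o.py
```

```text
37.2667 [ 0.5386 -0.2495  0.1855] Ftool -5.34 0.58 Fz 3.7 T 0.009 -1.08 0.001 [1.7986e+02 1.4000e-01 7.8450e+01] -0.0001
extr X,Y mm -0.7 -108.9
```

Same as before, mirrored.

Request:
play_rows(
  steps=[
    [[0.004,0,0,0],[0.004,0,0,0],[0.004,0,0,0],[0.004,0,0.001,0],[0.004,0,0.001,0]],
  ],
)

```text
time: 37.68
ee_pos: [0.5425, -0.2299, 0.1833]
tcp_rot: [179.9, 0.1, 78.5]
wrist_force: [-1.7, -5.9, 2.7]
opening: 0.0
grasp_force: 3.2
```

Request:
play_rows(
  steps=[
    [[0.0041,0,0.0015,0],[0.0041,0,0.0016,0],[0.0038,0,0.0022,0],[0.0038,0,0.0022,0],[0.0033,0,0.0028,0]],
  ],
)

```text
time: 38.1
ee_pos: [0.5462, -0.211, 0.1728]
tcp_rot: [179.9, 0.1, 78.5]
wrist_force: [-2.2, -5.1, 4.6]
opening: 0.0003
grasp_force: 3.3
```

Request:
play_rows(
  steps=[
    [[0.0033,0,0.0028,0],[0.0028,0,0.0034,0],[0.0028,0,0.0034,0],[0.0021,0,0.0038,0],[0.0021,0,0.0038,0]],
  ],
)

```text
time: 38.52
ee_pos: [0.5489, -0.198, 0.1555]
tcp_rot: [179.9, 0.1, 78.5]
wrist_force: [-2.6, -5.0, 4.9]
opening: 0.0003
grasp_force: 3.3
```

Request:
play_rows(
  steps=[
    [[0.0007,0,0.002,0],[0.0007,0,0.002,0],[0.0006,0,0.0015,0],[0.0004,0,0.001,0],[0,0,0,0]],
  ],
)

```text
time: 38.93
ee_pos: [0.5494, -0.1958, 0.1495]
tcp_rot: [179.9, 0.1, 78.5]
wrist_force: [-1.8, -3.6, 7.4]
opening: -0.0002
grasp_force: 4.3
```

```bash
python3 o.py
```

```text
38.9333 [ 0.5494 -0.1958  0.1495] Ftool -3.9 -1.08 Fz 7.36 T 0.389 -0.85 -0.017 [1.7988e+02 9.0000e-02 7.8470e+01] -0.0002
extr X,Y mm -0.9 -54.1
```

Request:
play_rows(
  steps=[
    [[0,0,0.001,0],[0,0,0.001,0],[0,0,0.001,0],[0,0,0.001,0],[0,0,0,0]],
  ],
)

```text
time: 39.35
ee_pos: [0.5496, -0.195, 0.1458]
tcp_rot: [179.9, -0.0, 78.5]
wrist_force: [-2.1, 1.3, 10.4]
opening: 0.0001
grasp_force: 5.1
```

Request:
play_rows(
  steps=[
    [[0,0,0.0006,0],[0,0,0.0006,0],[0,0,0.0006,0],[0,0,0,0],[0,0,0,0]],
  ],
)

```text
time: 39.77
ee_pos: [0.5497, -0.1947, 0.1442]
tcp_rot: [179.8, -0.0, 78.5]
wrist_force: [-3.8, 2.1, 11.7]
opening: 0.0003
grasp_force: 5.7
```

Request:
play_rows(
  steps=[
    [[0,0,0.0004,0],[0,0,0.0004,0],[0,0,0,0],[0,0,0,0],[0,0,0,0]],
  ],
)

```text
time: 40.18
ee_pos: [0.5497, -0.1946, 0.1435]
tcp_rot: [179.8, -0.0, 78.5]
wrist_force: [-3.6, 2.1, 12.5]
opening: 0.0
grasp_force: 5.9
```

```bash
python3 o.py
```

```text
40.1833 [ 0.5497 -0.1946  0.1435] Ftool 1.38 -3.96 Fz 12.54 T 0.698 0.522 0.042 [ 1.7985e+02 -5.0000e-02  7.8520e+01] 0.0
extr X,Y mm -0.8 -52.9
```

Request:
play_rows(
  steps=[
    [[0,0,0.0004,0],[0,0,0.0004,0],[0,0,0,0],[0,0,0,0],[0,0,0,0]],
  ],
)

```text
time: 40.6
ee_pos: [0.5497, -0.1945, 0.1427]
tcp_rot: [179.8, -0.1, 78.5]
wrist_force: [-3.0, 3.1, 12.3]
opening: -0.0001
grasp_force: 6.0
```

Request:
play_rows(
  steps=[
    [[0,0,0.0003,0],[0,0,0,0],[0,0,0,0],[0,0,0,0],[0,0,0,0]],
  ],
)

```text
time: 41.02
ee_pos: [0.5497, -0.1945, 0.1425]
tcp_rot: [179.8, -0.1, 78.5]
wrist_force: [-2.8, 3.6, 12.2]
opening: 0.0001
grasp_force: 6.1
```

Request:
play_rows(
  steps=[
    [[0,0,0.0003,0],[0,0,0,0],[0,0,0,0],[0,0,0,0],[0,0,0,0]],
  ],
)

```text
time: 41.43
ee_pos: [0.5497, -0.1944, 0.1422]
tcp_rot: [179.8, -0.1, 78.5]
wrist_force: [-2.7, 2.8, 13.2]
opening: -0.0004
grasp_force: 6.3
```

```bash
python3 o.py
```

```text
41.4333 [ 0.5497 -0.1944  0.1422] Ftool 2.23 -3.19 Fz 13.2 T 0.746 0.736 -0.003 [ 1.7984e+02 -7.0000e-02  7.8530e+01] -0.0004
extr X,Y mm -0.8 -52.6
```

Request:
play_rows(
  steps=[
    [[0,0,0.0003,0],[0,0,0,0],[0,0,0,0],[0,0,0,0],[0,0,0,0]],
  ],
)

```text
time: 41.85
ee_pos: [0.5498, -0.1945, 0.1421]
tcp_rot: [179.8, -0.1, 78.5]
wrist_force: [-3.5, 4.0, 13.7]
opening: 0.0
grasp_force: 6.8
```

Request:
play_rows(
  steps=[
    [[0,0,0.0003,0],[0,0,0,0],[0,0,0,0],[0,0,0,0],[0,0,0,0]],
  ],
)

```text
time: 42.27
ee_pos: [0.5498, -0.1944, 0.142]
tcp_rot: [179.8, -0.1, 78.5]
wrist_force: [-3.2, 3.7, 15.2]
opening: 0.0002
grasp_force: 7.5
```

```bash
python3 o.py
```

```text
42.2667 [ 0.5498 -0.1944  0.142 ] Ftool 2.97 -3.87 Fz 15.18 T 0.907 0.803 0.04 [ 1.7981e+02 -7.0000e-02  7.8530e+01] 0.0002
extr X,Y mm -0.7 -52.6
```

Request:
play_rows(
  steps=[
    [[0,0,0.0003,0],[0,0,0,0],[0,0,0,0],[0,0,0,0],[0,0,0,0]],
  ],
)

```text
time: 42.68
ee_pos: [0.5498, -0.1944, 0.142]
tcp_rot: [179.8, -0.1, 78.5]
wrist_force: [-5.5, 4.8, 16.4]
opening: -0.0004
grasp_force: 8.2
```

Request:
play_rows(
  steps=[
    [[0,0,-0.004,0],[0,0,-0.015,0],[0,0,-0.03,0],[0,0,-0.035,0],[0,0,-0.03,0]],
  ],
)

```text
time: 43.1
ee_pos: [0.5489, -0.1948, 0.2549]
tcp_rot: [180.0, -0.0, 78.5]
wrist_force: [1.2, -0.7, -0.0]
opening: 0.0
grasp_force: 0.0
```

Request:
play_rows(
  steps=[
    [[-0.02,-0.02,-0.01,0],[-0.02,-0.02,0,0],[-0.02,-0.02,0,0],[-0.01,-0.02,0,0],[0,0,0,0]],
  ],
)

```text
time: 43.52
ee_pos: [0.4541, -0.2487, 0.264]
tcp_rot: [180.0, 0.0, 78.4]
wrist_force: [-1.2, 0.1, -0.7]
opening: -0.0003
grasp_force: 0.0
```

Run:
```python
import o
from h import *
c=cam('wrist');S=cam('scene')
a=cv2.resize(S['img'][185:285,145:257],(448,400),interpolation=cv2.INTER_CUBIC)
b=cv2.resize(c['img'][0:280,250:496],(351,400))
cv2.imwrite('pics/w8.png',np.hstack([a,b]))
```

```text
43.5167 [ 0.4541 -0.2487  0.264 ] Ftool -0.13 -1.21 Fz -0.74 T 0.104 0.024 0.054 [1.7997e+02 2.0000e-02 7.8370e+01] -0.0003
extr X,Y mm -83.6 -124.9
```

View pics/w8.png

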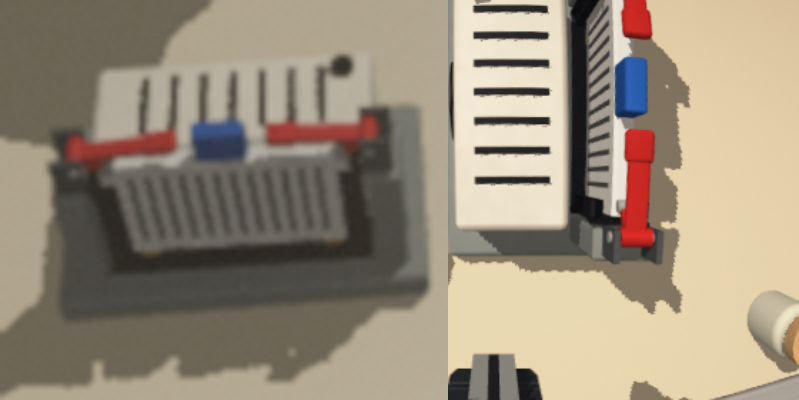

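Both red levers lie flat inwards over the cell, at (120,150) and (320,132). The tab is level between them and the arm is clear. Handing in.

```bash
python3 -c "
from workcell import bot
print(bot.job_done())"
```

```text
the job is handed in; nothing more can be done
None
```

I lowered the filter cell into the fume extractor's channels and let it go on its spring contacts. Both red levers then pressed it home to their stops, and I handed the job in with the arm clear of everything at about 43.5 s. The final view shows the levers flat and the cell level; I got no verdict back.

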